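# Set a loaded ring stick on the inclined inspection stand and switch the lamp over

### The job

Set the ring stick out for inspection: lay it along the middle of the sloping narrow rail of the stand, signets up, handle at the low end with its butt pushed home against the stop so that the stop's sprung pin stays pressed in; set it down rather than dropping it, and feel for the stop gently, without shoving it along the rail. Let go so that it stays there, and then switch the lamp to inspection light by pressing the raised key of the switch box fully down, so that the other key pops up. Leave the buffing wheel, the compound bar and the brush as they are.

Things in the scene. Friction and masses are not known exactly. Their poses are not given: they have to be found in the camera images.
- stick_grip (a point): Centre of the ring stick's square wooden handle, 14 mm above its underside. x points from handle to tip, within 0.6 rad of straight away from the robot; z up. Handle 90 mm long (x -45 to +45, butt at -45), 28 wide, 28 tall. It lies flat in a shallow blue tray (rim 14 mm high) on white paper 6 mm above the table.
- ring_stick: The whole stick, loose, 0.17 to 0.34 kg; origin under the handle's centre. Beyond the handle: rod with brass ferrule and four steel rings, signets up (x 45 to 110 mm, no wider or higher than the handle), then a wooden end block 28 x 28 mm (x 110 to 124). It rests on the flat undersides of handle and end block; it balances on the handle's tip half.
- rail (a joint): Slope of the rail above level, rad; already set (0.28 to 0.45), the high end points away from the robot within 0.4 rad. Leave it.
- key_raised_top (a point): Centre of the flat top of the raised key of the lamp's switch box, 56 mm above the table while up; z up. The box is black, 85 x 125 x 40 mm, with two grey keys side by side, each 50 x 42 mm, 52 mm apart along its long side (y); the raised key stands 10 mm higher.
- key_raised (a joint): Travel of the raised key, m: 0 = up (start), 0.010 = fully down. About 3 N moves it; it stays where it is left.
- key_latched (a joint): Travel of the other key, m: 0 = latched down (start), 0.010 = popped up. The keys are linked: it rises exactly as the raised key goes down.
- buff_wheel: Bystander: dark grey felt buffing wheel lying flat, 104 mm across, 26 mm high; origin at the centre of its underside.
- compound_bar: Bystander: brown polishing compound bar 110 x 40 x 35 mm; origin at the centre of its underside.
- bench_brush: Bystander: hand brush lying flat, handle along its x; origin on the underside.
- key_latched_top (a point): Centre of the flat top of the other key, latched down at the start, 46 mm above the table.
- rail_pivot (a point): Rail of the stand, a narrow bar 18 mm wide, about 250 long, flat bare top without side walls; fingers straddle it. This point is on the pivot at the low end, 56 mm above the table and 10 mm under the rail's top; x up the slope, z square to the top. A stick well laid has its handle's centre at y 0, z 24 mm here. Stiff hinge (8 N m).
- stop_pin (a joint): Travel of the brass pin (14 mm thick) in the stop: 0 = out (8 mm proud of the stop's face), 0.008 = flush; its spring takes 0.3 to 0.9 N. The stop is a steel block on the rail's low part, 34 mm wide, 26 tall; its place is not measured: its face, which looks up the slope, is 22 to 67 mm up the rail from the pivot, so feel for it with 3 to 6 N.
- stop (a joint): How far the stop block has been shoved down the slope from where it was set, m: 0 at the start, whatever its place on the rail. Friction of about 14 N holds it, so pushing harder shoves it along.
- stand: The fixed inspection stand that carries rail and stop; origin under the centre of its steel base (240 x 100 x 12 mm), x towards the rail's high end; the pivot is 110 mm from it towards -x. The cheeks at the pivot are 38 mm wide and end 66 mm above the table.

How it is judged:
On the way, in this order (a step that is already met when the one before it is completed fails the run):
1. the ring stick touches down on the rail while the fingers still hold it (contact force between the fingers and ring_stick above 0.5 N and contact force between ring_stick and stand above 0.2 N and z of stick_grip in the frame of rail_pivot below 0.034 m and y of stick_grip in the frame of rail_pivot between -0.012 and 0.012 m), for 0.05 s.
2. the ring stick lies on the rail with the pin pressed in, let go (angle between stick_grip's own z axis and vertical below 0.7 rad and value of joint stop_pin above 0.005 m and y of stick_grip in the frame of rail_pivot between -0.006 and 0.006 m and z of stick_grip in the frame of rail_pivot between 0.02 and 0.028 m and angle between the x axis of stick_grip and the x axis of rail_pivot, either way round below 0.08 rad and angle between the z axis of stick_grip and the z axis of rail_pivot, either way round below 0.08 rad and contact force between the fingers and ring_stick below 0.05 N), for 0.3 s.
3. the raised key is pressed down and the other has popped up (value of joint key_raised above 0.008 m and value of joint key_latched above 0.007 m), for 0.1 s.
At the end, for the whole second after the job is handed in: The ring stick lies at rest on the rail, released, signets up, butt holding the stop's pin in by more than 5 of its 8 mm, centred within 6 mm and in line with the rail within 0.08 rad; the key that was raised is down by more than 8 of its 10 mm and the other is up by more than 7 mm (all of step 2 and all of step 3 and linear speed of ring_stick below 0.01 m/s and angular speed of ring_stick below 0.1 rad/s); the robot touches nothing.
It fails at once if the stop is shoved more than 4 mm along the rail (value of joint stop above 0.004 m).
It fails at once if a bystander is moved more than 25 mm (distance of any of buff_wheel, compound_bar, bench_brush from where it was at the start of the episode above 0.025 m).
It also fails if it takes over 54 s, if anything falls off the work surface, if the arm or the gripper's body presses on something with over 40 N, if the wrist force passes 120 N, or if a joint passes its speed limit or range.

### The arm

A 6-joint arm with a two-finger parallel gripper is mounted at the origin on the work surface. World frame = base frame: x ahead of the robot, y to its left, z up, the work surface at z = 0. Lengths are in m, angles in rad, forces in N, time in s.
With the tool pointing down it reaches from about 0.25 to 0.775 m from the base axis. Payload 4 kg.
Tool frame: the origin (TCP) lies on the centre line of the jaws, within the pads' length; the fingertips stand 25 mm ahead of it and the grasp point (between the pads) lies 6 mm ahead of it; z points along the fingers, y is the line along which they close (so a half turn about z gives the same grasp; the last joint's range is limited). The gripper opens to 94 mm and grips with 3 to 60 N. Pads are 16 mm wide; open, the fingers measure 119 mm over their backs; the gripper's body (75 mm by 177 mm) begins 78 mm behind the grasp point.
Start: joints at [-1.379, 0.087, 1.371, -0, 1.684, -0.103], TCP at [0.16, -0.526, 0.199] pointing down, gripper open.
Joint ranges: [-3.1, 3.1], [-0.76, 2.03], [0.27, 2.55], [-1.08, 4.22], [0.17, 2.65], [-2.57, 2.57]. Speed limits (rad/s): [2.79, 2.79, 3.14, 3.14, 3.14, 3.14].

### API

Orientations are given as [roll, pitch, yaw] about the fixed x, y, z axes, in that order (R = Rz(yaw) Ry(pitch) Rx(roll)).
In Python, from bench import robot, imaging gives the robot as it stands. The module is installed in compiled form; this text tells all that it offers.
- The arm moves only by the tool drive_tool, never from a script. Its argument "series" is a list of rows, each a list of 3 entries, a list of its own where there are three numbers: the finger opening in m, from 0 to 0.094, then the shift along the tool's x, y, z in m, then the turn, a rotation vector about the tool's x, y, z in rad. A call has 1 to 5 rows; each row is the pose to reach, as a shift and turn from the pose commanded when the call began, along the tool's axes at that moment; what a row does not reach only later rows make up. A row lasts 1/8 s, in which the tool goes at most 62.5 mm and 10.7 degrees, less where a joint would pass 70% of its speed; a pose out of reach is approached as far as the arm can. A call with a gripper value outside its range is refused whole. The fingers move at their own pace and stop on an object; the grip force is fixed at half the most. Time passes only in rows, so rows that repeat a pose let the fingers close. It gives the time, the measured TCP pose, the force, the opening and the grip force at its end, in the units of the state.
- robot.get_obs(): the state, without advancing time (a new reading comes with each control period).
- imaging.snapshot(name): name is "side" or "top" or "wrist"; returns the picture (480x640x3 uint8, red, green, blue); there is no depth.
- imaging.get_calibration(name): a dict with "intrinsics" (3x3 intrinsics, pixels), "k1" (the pictures are not rectified: a ray, as slopes to the right and down, at radius r is drawn at 1 + k1 r^2 times it, then the intrinsics apply), "position" and "rotation" of the camera in the world. Camera axes: x right, y up, looking along -z (the intrinsics and any distortion apply to the point x, -y, -z); pixel columns grow to the right and rows downward; lengths in m; the calibration is good to about 2 mm. A picture is of the moment at which its call begins: read the wrist's pose just before it. get_calibration takes no time and is no camera call; for the wrist camera it gives the pose at the moment of the call.
- robot.close_job(): hands the job in; it is judged then, once.
The state is a dict: "time": time; "joint_positions": joint angles; "qvel": joint speeds; "joint_torque": joint torques, N m; "tool_pos": TCP position; "ee_rot": TCP orientation; "wrist_force": force on the tool from outside, world axes, zero at the start; "wrist_torque": the same for the moment, N m; "width": finger opening in m; "finger_force": force on a finger pad.
Only numpy, scipy, OpenCV 4.12 (cv2) and the standard library are available. Lean on these libraries where they do the work, as an engineer would, in place of code of your own. Each camera call takes 0.05 s, during which the arm holds its last target. There are 200 camera calls.

## Working session

There is one attempt and no reset: what is moved stays moved. The work goes in short steps, Python scripts to look and compute and a tool call to move; the robot and the scene stay as the last step left them, time stands still between calls to the robot, and variables do not carry over. Pictures are saved under pics/ and viewed, at most 10 in all, crops included, and the job is handed in when it is done.

Besides the shell and the picture viewer there is one more tool, called after "Emit:" by a JSON object that holds its "fn" and its "kwargs". drive_tool: Moves the arm, as the interface text tells. Its arguments: {"type":"object","properties":{"series":{"type":"array"}},"required":["series"]}

```bash
mkdir -p pics; python3 - <<'E'
from bench import robot, imaging
import cv2, numpy as np
for n in("top","side"):
    im=imaging.snapshot(n); cv2.imwrite(f"pics/{n}0.png",im[:,:,::-1]); c=imaging.get_calibration(n); print(n,{k:np.round(v,4).tolist() for k,v in c.items()})
print(robot.get_obs())
E
```

```text
top {'intrinsics': [[511.9324, 0.0, 316.0886], [0.0, 511.9324, 234.0153], [0.0, 0.0, 1.0]], 'k1': -0.0062, 'position': [0.3027, -0.0082, 1.1374], 'rotation': [0.1803, 0.0153, -1.5954]}
side {'intrinsics': [[531.5963, 0.0, 311.4321], [0.0, 531.5963, 238.9689], [0.0, 0.0, 1.0]], 'k1': -0.0948, 'position': [-0.3753, 0.8659, 0.7624], 'rotation': [1.0621, -0.0, -2.3418]}
{'time': 0.1, 'joint_positions': array([-1.37909323e+00,  8.78998455e-02,  1.37210328e+00, -1.20614680e-05,
        1.68358787e+00, -1.03110750e-01]), 'qvel': array([-0.00140323, -0.00354461, -0.00319578,  0.00085213,  0.0016172 ,
        0.00041291]), 'joint_torque': array([ 1.10915869e-03, -3.41253877e+01, -3.03302014e+01,  7.18779140e-02,
        3.04504589e-02, -1.05239501e-04]), 'tool_pos': array([ 0.1596979 , -0.52577619,  0.1978109 ]), 'ee_rot': array([-3.13960368e+00, -1.93762515e-04,  2.94812311e-01]), 'wrist_force': array([-0.01536252, -0.18715377,  0.62430262]), 'wrist_torque': array([-0.03705697,  0.021059  , -0.0418834 ]), 'finger_force': 0.0, 'width': 0.09383994687056754}
```

View pics/top0.png

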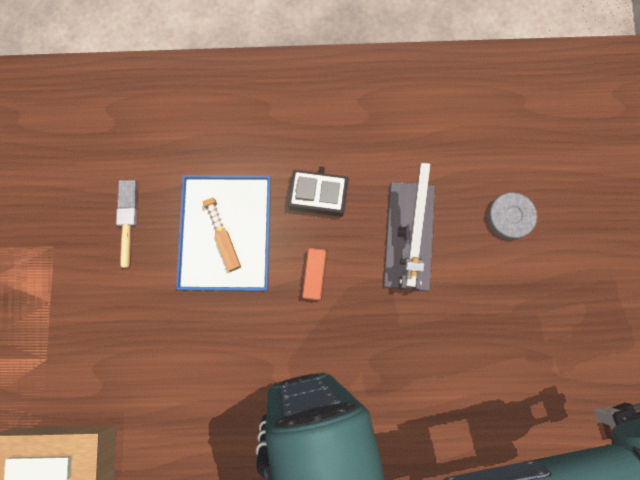

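View pics/side0.png

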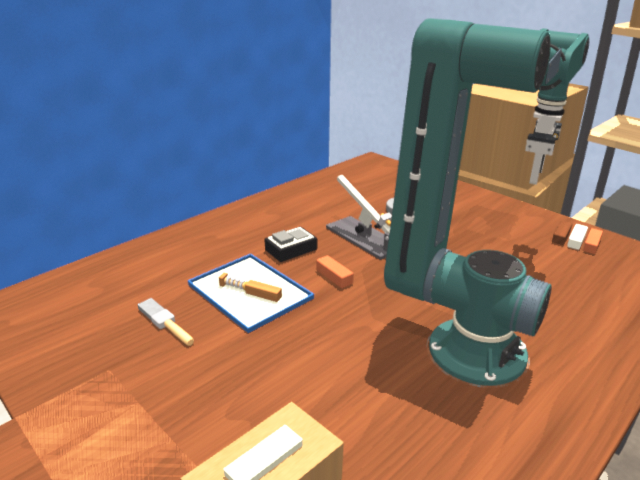

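The top view shows the stick handle near (227,250), tip block near (209,203), the switch box near (319,192), the rail running from (412,285) to (424,165) with the stop near (415,266), and the compound bar near (314,275). The side view shows the same layout, with the keys near (290,238).

```bash
cat > h.py <<'E'
from bench import robot, imaging
import cv2, numpy as np
from scipy.spatial.transform import Rotation as Ro
def cam(n):
    c=imaging.get_calibration(n); c['R']=Ro.from_euler('xyz',c['rotation']).as_matrix() if np.shape(c['rotation'])!=(3,3) else np.array(c['rotation']); return c
def ray(c,uv):
    K=c['intrinsics']; k=c['k1']
    d=cv2.undistortPoints(np.array(uv,float).reshape(-1,1,2),np.array(K),np.array([k,0,0,0,0.]))[:,0]
    return (c['R']@np.c_[d[:,0],-d[:,1],-np.ones(len(d))].T).T
def plane(c,uv,z):
    d=ray(c,uv); p=np.array(c['position']); return p+d*((z-p[2])/d[:,2])[:,None]
def tri(ca,ua,cb,ub):
    a=ray(ca,ua)[0]; b=ray(cb,ub)[0]; pa=np.array(ca['position']);pb=np.array(cb['position'])
    s=np.linalg.lstsq(np.c_[a,-b],pb-pa,rcond=None)[0]
    A=pa+s[0]*a;B=pb+s[1]*b; return (A+B)/2,np.linalg.norm(A-B)
def proj(c,P):
    q=(np.array(P).reshape(-1,3)-c['position'])@c['R']; s=np.c_[q[:,0],-q[:,1]]/-q[:,2:]
    r2=(s**2).sum(1,keepdims=True); s=s*(1+c['k1']*r2); K=np.array(c['intrinsics']); return s*[K[0,0],K[1,1]]+[K[0,2],K[1,2]]
E
python3 - <<'E'
from h import *
t=cv2.imread('pics/top0.png'); s=cv2.imread('pics/side0.png')
A=cv2.resize(t[150:300,170:320],(400,400),interpolation=2)
B=cv2.resize(t[150:300,290:440],(400,400),interpolation=2)
C=cv2.resize(s[160:300,250:436],(400,300),interpolation=2)
D=cv2.resize(s[210:270,255:335],(400,300),interpolation=2)
im=np.vstack([np.hstack([A,B])[:, :],np.hstack([C,D])])
cv2.imwrite('pics/crop.png',cv2.resize(im,(686,600)))
c=cam('top')
print(plane(c,[(0,0),(320,240),(227,250),(319,192),(411,237)],0.03))
E
```

```text
[[ 1.10486965  0.75872337  0.03      ]
 [ 0.49135872 -0.0045211   0.03      ]
 [ 0.47466801  0.19992322  0.03      ]
 [ 0.60006894 -0.00511233  0.03      ]
 [ 0.49259706 -0.20399288  0.03      ]]
```

View pics/crop.png

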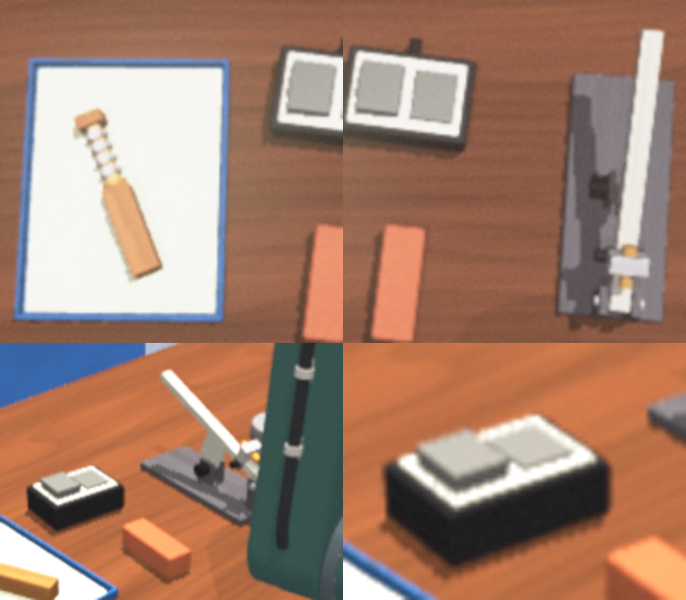

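The crops show the raised key is the left one (+y side), near top pixel (306,188). The handle is the orange bar in the tray, butt at about (235,268). The rail is white, with the brass pin and steel stop at its low end near (415,266).

```bash
python3 - <<'E'
from h import *
t=cv2.imread('pics/top0.png'); s=cv2.imread('pics/side0.png')
ct,cs=cam('top'),cam('side')
def comps(im,box,m):
    x0,y0,x1,y1=box; M=np.zeros(m.shape,np.uint8); M[y0:y1,x0:x1]=m[y0:y1,x0:x1]
    n,l,st,ce=cv2.connectedComponentsWithStats(M)
    for i in range(1,n):
        if st[i,4]>60:
            r=cv2.minAreaRect(np.argwhere(l==i)[:,::-1].astype(np.float32)); print(st[i].tolist(),np.round(r[0],1),np.round(r[1],1),round(r[2],1),np.round(cv2.boxPoints(r),1).tolist())
h=cv2.cvtColor(t,cv2.COLOR_BGR2HSV); hs=cv2.cvtColor(s,cv2.COLOR_BGR2HSV)
print('handle'); comps(t,(185,185,265,285),((h[...,1]>90)&(h[...,0]<25)).astype(np.uint8))
print('keys'); comps(t,(290,165,350,215),((h[...,1]<40)&(h[...,2]>110)&(h[...,2]<190)).astype(np.uint8))
print('rail'); comps(t,(395,150,440,300),((h[...,1]<40)&(h[...,2]>185)).astype(np.uint8))
print('base'); comps(t,(375,150,440,300),((h[...,1]<70)).astype(np.uint8))
print('siderail'); comps(s,(325,165,400,250),((hs[...,1]<45)&(hs[...,2]>170)).astype(np.uint8))
print('sidekeys'); comps(s,(255,215,335,265),((hs[...,1]<40)&(hs[...,2]>110)&(hs[...,2]<195)).astype(np.uint8))
E
```

```text
handle
[203, 198, 12, 9, 70] [208.5 201.9] [ 6.3 11.6] 76.0 [[202.10000610351562, 200.1999969482422], [213.39999389648438, 197.39999389648438], [214.89999389648438, 203.5], [203.60000610351562, 206.39999389648438]]
[215, 228, 25, 43, 540] [226.4 248.6] [43.3 12.8] 69.4 [[212.8000030517578, 230.60000610351562], [224.8000030517578, 226.10000610351562], [240.0, 266.6000061035156], [228.0, 271.1000061035156]]
keys
[291, 172, 25, 35, 65] [303. 189.] [24. 34.] 0.0 [[291.0, 206.0], [291.0, 172.0], [315.0, 172.0], [315.0, 206.0]]
[295, 177, 22, 24, 430] [305.1 188.8] [19.5 22.9] 8.7 [[293.70001220703125, 198.60000610351562], [297.20001220703125, 176.0], [316.5, 179.0], [313.0, 201.60000610351562]]
[319, 181, 21, 23, 372] [329.1 192.1] [18.1 20.6] 7.1 [[318.79998779296875, 201.1999969482422], [321.3999938964844, 180.8000030517578], [339.3999938964844, 183.0], [336.79998779296875, 203.5]]
rail
[410, 163, 20, 96, 880] [419.6 210.6] [ 9.5 96.1] 6.8 [[409.1000061035156, 257.79998779296875], [420.6000061035156, 162.39999389648438], [430.0, 163.5], [418.5, 258.8999938964844]]
[407, 262, 17, 9, 129]
[... 152 characters left out ...]
77.0], [415.0, 277.0], [415.0, 286.0], [407.0, 286.0]]
base
[384, 163, 51, 128, 4988] [409.6 225.7] [ 46.1 127.2] 2.9 [[383.29998779296875, 288.1000061035156], [389.79998779296875, 161.0], [435.79998779296875, 163.39999389648438], [429.29998779296875, 290.3999938964844]]
siderail
[338, 175, 54, 46, 383] [362.  199.5] [65.7 13. ] 39.0 [[332.3999938964844, 183.89999389648438], [340.6000061035156, 173.8000030517578], [391.70001220703125, 215.1999969482422], [383.5, 225.3000030517578]]
sidekeys
[272, 233, 36, 12, 84] [289.8 237.9] [10.2 35. ] 82.4 [[271.79998779296875, 235.1999969482422], [306.3999938964844, 230.5], [307.79998779296875, 240.6999969482422], [273.1000061035156, 245.3000030517578]]
```

```bash
python3 - <<'E'
from h import *
np.set_printoptions(precision=4,suppress=True)
ct,cs=cam('top'),cam('side')
P=plane(ct,[(226.4,248.6),(218.8,228.3),(234,268.8),(208.5,201.9)],0.034); print('handle',P, 'yaw',np.arctan2(*(P[1]-P[2])[1::-1]))
K=plane(ct,[(305.1,188.8)],0.056);print('key up',K)
K=plane(ct,[(329.1,192.1)],0.046);print('key dn',K)
B=plane(ct,[(391,183),(434.5,185.5),(428.5,290),(385,288)],0.012);print('base',B,B.mean(0)); 
for a in [(421,163.5),(430,164.5),(425.5,164)]:
  for b in [(338.5,178.5),(341,176.5),(345,175.5)]: print(a,b,*tri(ct,[a],cs,[b]))
o=robot.get_obs();c=cam('wrist');print(o['tool_pos'],o['ee_rot'],c['position'],c['rotation'])
R=Ro.from_euler('xyz',o['ee_rot']).as_matrix();print('cam in tool',R.T@(c['position']-o['tool_pos']),R.T@c['R'],c['intrinsics'],c['k1'])
E
```

```text
handle [[0.4772 0.2005 0.034 ]
 [0.5229 0.2176 0.034 ]
 [0.4324 0.1837 0.034 ]
 [0.5834 0.2412 0.034 ]] yaw 0.3588374112831315
key up [[0.6012 0.025  0.056 ]]
key dn [[ 0.5949 -0.0274  0.046 ]]
base [[ 0.6213 -0.1691  0.012 ]
 [ 0.6126 -0.2672  0.012 ]
 [ 0.3772 -0.2385  0.012 ]
 [ 0.384  -0.1439  0.012 ]] [ 0.4988 -0.2047  0.012 ]
(421, 163.5) (338.5, 178.5) [ 0.6197 -0.2118  0.1514] 0.0019482035900165247
(421, 163.5) (341, 176.5) [ 0.6144 -0.212   0.1599] 0.008375414097663647
(421, 163.5) (345, 175.5) [ 0.6081 -0.2142  0.1652] 0.01956982898044293
(430, 164.5) (338.5, 178.5) [ 0.6246 -0.2269  0.1446] 0.011511081825924264
(430, 164.5) (341, 176.5) [ 0.6193 -0.2271  0.153 ] 0.004899144723245861
(430, 164.5) (345, 175.5) [ 0.6131 -0.2294  0.1583] 0.006488917660597252
(425.5, 164) (338.5, 178.5) [ 0.6222 -0.2193  0.148 ] 0.004757731094446892
(425.5, 164) (341, 176.5) [ 0.6169 -0.2195  0.1564] 0.001761678496974057
(425.5, 164) (345, 175.5) [ 0.6106 -0.2218  0.1617] 0.013053148935329028
[ 0.1597 -0.5258  0.1978] [-3.1396 -0.0002  0.2948] [ 0.2245 -0.5067  0.3837] [-0.2349  0.0033 -1.2758]
cam in tool [ 0.0676  0.0002 -0.1859] [[ 0.0002  0.9725  0.2329]
 [ 1.     -0.0005  0.0012]
 [ 0.0013  0.2329 -0.9725]] [[380.5807   0.     326.3747]
 [  0.     380.5807 238.2976]
 [  0.       0.       1.    ]] -0.062171315459828125
```

```bash
cat >> h.py <<'E'
np.set_printoptions(precision=4,suppress=True)
def go(pos,yaw,pitch=0,base=None):
    "tool x along yaw, raised by pitch above level; tool z square to it. Prints tool shift, rotvec"
    o=robot.get_obs(); R=Ro.from_euler('xyz',o['ee_rot'])
    T=Ro.from_euler('xyz',[np.pi,-pitch,yaw])
    d=R.inv().apply(np.array(pos)-o['tool_pos']); r=(R.inv()*T).as_rotvec()
    print('t',o['time'],'at',o['tool_pos'],o['ee_rot'],'shift',d,'turn',r,'rows>=',max(np.linalg.norm(d)/.0625,np.linalg.norm(r)/.186),'F',o['wrist_force'],'w',o['width'])
E
python3 - <<'E'
from h import *
go([0.477,0.2005,0.16],0.359)
E
```

```text
t 0.1 at [ 0.1597 -0.5258  0.1978] [-3.1396 -0.0002  0.2948] shift [ 0.5146 -0.6027  0.0391] turn [-0.002  -0.0003 -0.0642] rows>= 12.695446867883541 F [-0.0154 -0.1872  0.6243] w 0.09383994687056754
```

Emit:
{"fn": "drive_tool", "kwargs": {"series": [[0.094,[0.04,-0.04,-0.03],[0,0,0]],[0.094,[0.08,-0.09,-0.05],[0,0,-0.02]],[0.094,[0.12,-0.13,-0.05],[0,0,-0.03]],[0.094,[0.16,-0.18,-0.05],[0,0,-0.05]],[0.094,[0.2,-0.23,-0.05],[0,0,-0.06]]]}}

```text
time: 0.72
tool_pos: [0.2835, -0.2489, 0.2485]
ee_rot: [-3.141, -0.0, 0.354]
wrist_force: [0.6, -0.1, 0.5]
width: 0.0941
finger_force: 0.0
```

Emit:
{"fn": "drive_tool", "kwargs": {"series": [[0.094,[0.04,-0.04,0],[0,0,0]],[0.094,[0.08,-0.09,0],[0,0,0]],[0.094,[0.12,-0.13,0],[0,0,0]],[0.094,[0.16,-0.18,0],[0,0,0]],[0.094,[0.2,-0.23,0],[0,0,0]]]}}

```text
time: 1.35
tool_pos: [0.39, 0.0333, 0.2486]
ee_rot: [3.141, -0.0, 0.355]
wrist_force: [0.2, -0.5, 0.7]
width: 0.094
finger_force: 0.0
```

```bash
python3 - <<'E'
from h import *
go([0.477,0.2005,0.16],0.359)
E
```

```text
t 1.35 at [0.39   0.0333 0.2486] [ 3.1411 -0.0002  0.3547] shift [ 0.1397 -0.1266  0.0886] turn [ 0.0005 -0.0002 -0.0043] rows>= 3.3325576453474994 F [ 0.1822 -0.5279  0.7053] w 0.09397221648783133
```

Emit:
{"fn": "drive_tool", "kwargs": {"series": [[0.094,[0.035,-0.03,0.02],[0,0,0]],[0.094,[0.07,-0.063,0.045],[0,0,0]],[0.094,[0.105,-0.095,0.065],[0,0,0]],[0.094,[0.14,-0.127,0.089],[0,0,0]],[0.094,[0.14,-0.127,0.089],[0,0,0]]]}}

```text
time: 1.98
tool_pos: [0.4756, 0.2007, 0.1558]
ee_rot: [-3.141, 0.008, 0.358]
wrist_force: [-0.3, -0.2, -0.4]
width: 0.0942
finger_force: 0.0
```

```bash
cat > stick.py <<'E'
from h import *
c=cam('wrist'); im=imaging.snapshot('wrist')[:,:,::-1].copy(); cv2.imwrite('pics/w1.png',im)
h=cv2.cvtColor(im,cv2.COLOR_BGR2HSV); M=((h[...,1]>80)&(h[...,0]<25)&(h[...,2]>60)).astype(np.uint8)
n,l,st,ce=cv2.connectedComponentsWithStats(M)
for i in range(1,n):
    if st[i,4]>300:
        r=cv2.minAreaRect(np.argwhere(l==i)[:,::-1].astype(np.float32)); b=cv2.boxPoints(r)
        print(st[i],np.round(r[0],1),np.round(r[1],1),round(r[2],1)); print(np.round(b,1).tolist(),plane(c,b,.034)[:,:2].tolist())
go([0.477,0.2005,0.16],0.359)
E
python3 stick.py
```

```text
[    0     0   268   306 52707] [133.5 152.5] [305. 267.] 90.0
[[-0.0, 0.0], [267.0, 0.0], [267.0, 305.0], [0.0, 305.0]] [[0.5583885442591601, 0.5029563453732474], [0.6230426758938145, 0.3030227731031813], [0.3945318988518107, 0.22591936904477936], [0.3037440818976711, 0.4579991729965647]]
[  211     0   429   348 49119] [425.  173.5] [428. 347.] -0.0
[[211.0, 347.0], [211.0, 0.0], [639.0, 0.0], [639.0, 347.0]] [[0.3371288161979341, 0.26071515014697644], [0.6091550423410836, 0.3423399985724129], [0.7307553685649614, 0.03931187090005661], [0.4736634538950986, -0.1156383503910734]]
[309  70  37  29 828] [327.  84.] [28. 36.] 90.0
[[309.0, 70.0], [345.0, 70.0], [345.0, 98.0], [309.0, 98.0]] [[0.5873350295659127, 0.25693328675321536], [0.596906737604014, 0.23137758472839076], [0.5778585682033949, 0.22403697491083358], [0.5681567337342743, 0.24992989057316273]]
[ 310  157   35  123 3898] [327. 218.] [122.  34.] 90.0
[[310.0, 157.0], [344.0, 157.0], [344.0, 279.0], [310.0, 279.0]] [[0.5264431054022779, 0.23388877597338908], [0.5358977516900559, 0.20867749442840805], [0.4406298668287811, 0.
[... 1014 characters left out ...]
625, 405.8999938964844]] [[0.45385162527041456, -0.011434068957555388], [0.4740078809580737, -0.03924314899421827], [0.4120255050303556, -0.10044848735853734], [0.3904939072140036, -0.07044234404862026]]
[  174   387   466    55 17283] [406.5 414. ] [ 54. 465.] 90.0
[[174.0, 387.0], [639.0, 387.0], [639.0, 441.0], [174.0, 441.0]] [[0.28320139222987245, 0.2822334688679582], [0.4359722912693471, -0.1415585429374412], [0.38003976691426955, -0.18127743169793153], [0.2217358981488023, 0.26727057998759973]]
t 2.025 at [0.476  0.1994 0.1577] [3.1414 0.005  0.3569] shift [ 0.0013 -0.0007 -0.0023] turn [ 0.0002  0.005  -0.0021] rows>= 0.04391664492575062 F [0.2674 0.0257 0.0196] w 0.09414574152558554
```

View pics/w1.png

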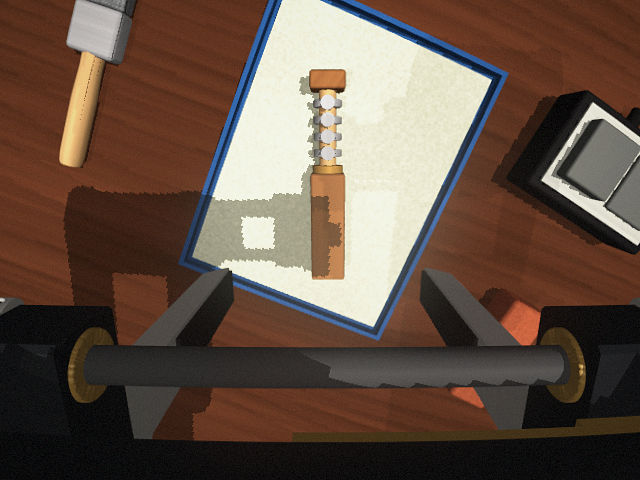

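The wrist view shows the handle at columns 311-345, rows 173-279, square to the tool. Its centre is at about (0.478, 0.201), so I'll grasp 20 mm towards the tip.

Emit:
{"fn": "drive_tool", "kwargs": {"series": [[0.094,[0.022,0,0.03],[0,0,0]],[0.094,[0.022,0,0.06],[0,0,0]],[0.07,[0.022,0,0.09],[0,0,0]],[0.06,[0.022,0,0.11],[0,0,0]],[0.06,[0.022,0,0.118],[0,0,0]]]}}

```text
time: 2.65
tool_pos: [0.4971, 0.2053, 0.0416]
ee_rot: [3.141, 0.001, 0.353]
wrist_force: [-0.4, 0.3, 0.2]
width: 0.0673
finger_force: 0.0
```

```bash
python3 - <<'E'
from h import *
go([0.496,0.208,0.035],0.359)
E
```

```text
t 2.65 at [0.4971 0.2053 0.0416] [3.1412 0.001  0.3534] shift [-0.0001 -0.0029  0.0066] turn [ 0.0004  0.001  -0.0056] rows>= 0.11609969220718798 F [-0.4279  0.2967  0.2397] w 0.0673376126560372
```

Emit:
{"fn": "drive_tool", "kwargs": {"series": [[0.06,[0,-0.001,0.004],[0,0,0]],[0.06,[0,-0.001,0.005],[0,0,0]],[0.02,[0,-0.001,0.005],[0,0,0]],[0.02,[0,-0.001,0.005],[0,0,0]],[0.02,[0,-0.001,0.005],[0,0,0]]]}}

```text
time: 3.28
tool_pos: [0.4975, 0.2077, 0.0372]
ee_rot: [3.141, -0.001, 0.355]
wrist_force: [-0.8, 0.4, 0.4]
width: 0.0335
finger_force: 0.0
```

Emit:
{"fn": "drive_tool", "kwargs": {"series": [[0.02,[0,0,0],[0,0,0]],[0.02,[0,0,0],[0,0,0]],[0.02,[0,0,0],[0,0,0]],[0.02,[0,0,0],[0,0,0]]]}}

```text
time: 3.78
tool_pos: [0.4973, 0.2076, 0.0368]
ee_rot: [3.141, 0.0, 0.355]
wrist_force: [0.7, 0.6, 0.3]
width: 0.0199
finger_force: 0.0
```

Fingers closed to 20 mm without force, so something is off. Looking.

```bash
python3 - <<'E'
from h import *
im=imaging.snapshot('wrist')[:,:,::-1]; im2=imaging.snapshot('top')[:,:,::-1]
cv2.imwrite('pics/g.png',np.vstack([im[0:380],cv2.resize(im2[170:300,170:330],(640,520))[:220*2]])[:820:1][:, :] if 0 else np.hstack([cv2.resize(im,(400,300)),cv2.resize(im2[170:290,170:330],(400,300))]))
E
```

```text
(no output)
```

View pics/g.png

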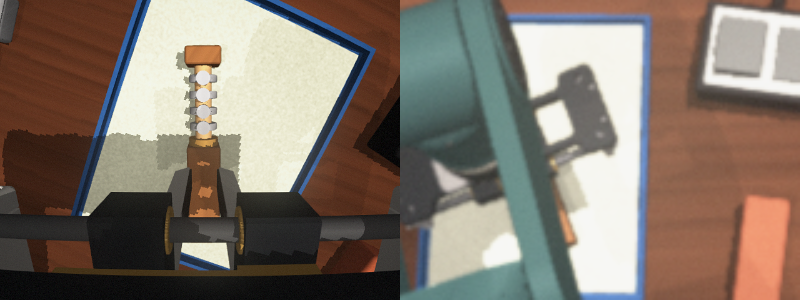

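The wrist view shows the fingers beside the handle (tips near (190,168) and (230,168) in the half-size view). I'll command full closure to see whether they are really on it.

Emit:
{"fn": "drive_tool", "kwargs": {"series": [[0.0,[0,0,0],[0,0,0]],[0.0,[0,0,0],[0,0,0]],[0.0,[0,0,0],[0,0,0]]]}}

```text
time: 4.25
tool_pos: [0.4973, 0.2076, 0.0368]
ee_rot: [3.142, 0.0, 0.355]
wrist_force: [-0.1, -0.4, 0.2]
width: 0.0004
finger_force: 0.0
```

```bash
python3 - <<'E'
from h import *
c=cam('wrist');o=robot.get_obs();R=Ro.from_euler('xyz',o['ee_rot']).as_matrix();w=o['width']/2
P=np.array([[0,-w,.025],[0,w,.025],[.008,-w,.025],[.008,w,.025]])@R.T+o['tool_pos']
print(o['width'],o['finger_force'],o['tool_pos'],proj(c,P))
im=imaging.snapshot('wrist')[:,:,::-1]
cv2.imwrite('pics/g2.png',cv2.resize(im[60:420,200:460],(520,600)))
E
```

```text
0.0004425376511846474 0.0 [0.4973 0.2076 0.0368] [[326.125  266.8907]
 [326.8874 266.8911]
 [326.1252 253.6201]
 [326.8943 253.6205]]
```

View pics/g2.png

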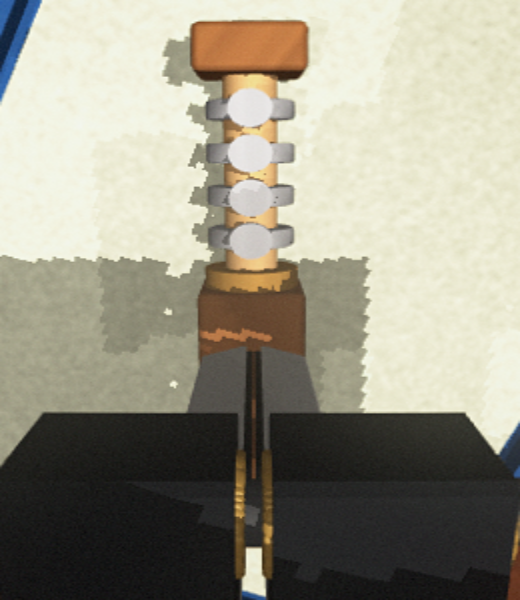

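The closed fingers are above the handle: their tips, seen at about (252,350), cover its top. So the real fingertips end higher than stated. I'll feel for the handle top, known to be at z = 34 mm, in small steps.

Emit:
{"fn": "drive_tool", "kwargs": {"series": [[0.0,[0,0,0.002],[0,0,0]],[0.0,[0,0,0.004],[0,0,0]],[0.0,[0,0,0.006],[0,0,0]]]}}

```text
time: 4.68
tool_pos: [0.4972, 0.2076, 0.0306]
ee_rot: [3.142, 0.0, 0.355]
wrist_force: [-0.0, -0.2, -0.9]
width: 0.0006
finger_force: 0.0
```

Emit:
{"fn": "drive_tool", "kwargs": {"series": [[0.0,[0,0,0.002],[0,0,0]],[0.0,[0,0,0.003],[0,0,0]],[0.0,[0,0,0.004],[0,0,0]]]}}

```text
time: 5.05
tool_pos: [0.4973, 0.2076, 0.0277]
ee_rot: [3.141, 0.0, 0.355]
wrist_force: [-3.5, -1.3, 6.8]
width: 0.0004
finger_force: 3.8
```

Contact came at TCP z ≈ 28.5 mm, so the tips end about 5 mm behind the reported TCP, 30 mm short of what's stated. I'll use that measured offset: lift, open, descend lower, then grip.

Emit:
{"fn": "drive_tool", "kwargs": {"series": [[0.0,[0,0,-0.006],[0,0,0]],[0.0,[0,0,-0.015],[0,0,0]],[0.06,[0,0,-0.015],[0,0,0]],[0.06,[0,0,-0.015],[0,0,0]],[0.06,[0,0,-0.015],[0,0,0]]]}}

```text
time: 5.68
tool_pos: [0.4971, 0.2075, 0.0415]
ee_rot: [3.142, 0.001, 0.355]
wrist_force: [-0.1, 0.4, 0.2]
width: 0.027
finger_force: 0.0
```

Emit:
{"fn": "drive_tool", "kwargs": {"series": [[0.06,[0,0,0],[0,0,0]],[0.06,[0,0,0.008],[0,0,0]],[0.06,[0,0,0.016],[0,0,0]],[0.06,[0,0,0.022],[0,0,0]],[0.06,[0,0,0.025],[0,0,0]]]}}

```text
time: 6.3
tool_pos: [0.4969, 0.2074, 0.016]
ee_rot: [3.142, 0.001, 0.355]
wrist_force: [0.3, 0.2, 0.3]
width: 0.06
finger_force: 0.0
```

Emit:
{"fn": "drive_tool", "kwargs": {"series": [[0.06,[0,0,0.003],[0,0,0]],[0.06,[0,0,0.006],[0,0,0]],[0.06,[0,0,0.008],[0,0,0]]]}}

```text
time: 6.68
tool_pos: [0.4974, 0.2076, 0.0088]
ee_rot: [3.142, -0.0, 0.355]
wrist_force: [-0.6, -0.7, 0.9]
width: 0.0602
finger_force: 0.0
```

Emit:
{"fn": "drive_tool", "kwargs": {"series": [[0.02,[0,0,0],[0,0,0]],[0.02,[0,0,0],[0,0,0]],[0.02,[0,0,0],[0,0,0]],[0.02,[0,0,0],[0,0,0]],[0.02,[0,0,0],[0,0,0]]]}}

```text
time: 7.3
tool_pos: [0.4974, 0.2077, 0.009]
ee_rot: [-3.142, -0.0, 0.355]
wrist_force: [-0.3, 0.0, 1.1]
width: 0.028
finger_force: 30.0
```

Gripped: 28 mm opening, 30 N. Now lifting and moving towards the rail.

Emit:
{"fn": "drive_tool", "kwargs": {"series": [[0.02,[0,0,-0.02],[0,0,0]],[0.02,[0,0,-0.07],[0,0,0]],[0.02,[0,0,-0.13],[0,0,0]],[0.02,[0,0,-0.19],[0,0,0]],[0.02,[0,0,-0.24],[0,0,0]]]}}

```text
time: 7.92
tool_pos: [0.4972, 0.2075, 0.2506]
ee_rot: [3.141, -0.0, 0.355]
wrist_force: [0.3, 0.0, -2.8]
width: 0.0277
finger_force: 30.0
```

```bash
python3 - <<'E'
from h import *
go([0.41,-0.07,0.26],-0.113)
ct=cam('top')
p0=np.array([.3895,-.1923,.056]); yaw=-.113
hx=np.array([np.cos(yaw),np.sin(yaw),0])
for sl in (.33,.37,.41):
    X=hx*np.cos(sl)+[0,0,np.sin(sl)]; Z=-hx*np.sin(sl)+[0,0,np.cos(sl)]; Y=np.cross(Z,X)
    def on(uv,h):
        d=ray(ct,uv); o=np.array(ct['position'])-p0; t=(h-o@Z)/(d@Z); q=o+d*t[:,None]; return np.c_[q@X,q@Y]
    print(sl,'stop edge',on([(415,261.8),(415,270.5)],.036).ravel(),'rail hi/lo',on([(425.3,163),(413.8,258.3)],.010).ravel())
E
```

```text
t 7.925 at [0.4972 0.2075 0.2506] [ 3.1414 -0.0004  0.3547] shift [-0.1781  0.23   -0.0094] turn [ 0.0001 -0.0005  0.4677] rows>= 4.656318956894747 F [ 0.3405  0.0008 -2.7763] w 0.027738185782938476
0.33 stop edge [ 0.0535  0.0013  0.0356 -0.0007] rail hi/lo [ 0.2518 -0.002   0.0556  0.0001]
0.37 stop edge [ 0.0554  0.0016  0.0374 -0.0004] rail hi/lo [ 0.2523 -0.0003  0.0565  0.0005]
0.41 stop edge [ 0.0574  0.002   0.0392 -0.0002] rail hi/lo [0.2533 0.0014 0.0574 0.0009]
```

Emit:
{"fn": "drive_tool", "kwargs": {"series": [[0.02,[-0.036,0.046,-0.002],[0,0,0.1]],[0.02,[-0.072,0.092,-0.004],[0,0,0.2]],[0.02,[-0.108,0.138,-0.006],[0,0,0.3]],[0.02,[-0.144,0.184,-0.008],[0,0,0.4]],[0.02,[-0.178,0.23,-0.01],[0,0,0.468]]]}}

```text
time: 8.55
tool_pos: [0.4091, -0.0713, 0.258]
ee_rot: [3.141, 0.001, -0.115]
wrist_force: [1.4, -1.1, -2.9]
width: 0.0277
finger_force: 30.0
```

Emit:
{"fn": "drive_tool", "kwargs": {"series": [[0.02,[0,0,0],[0,0,0]],[0.02,[0,0,0],[0,0,0]]]}}

```text
time: 8.8
tool_pos: [0.4101, -0.0696, 0.2582]
ee_rot: [-3.141, 0.001, -0.114]
wrist_force: [0.7, -0.2, -3.5]
width: 0.028
finger_force: 30.0
```

```bash
python3 - <<'E'
from h import *
go([0.41,-0.07,0.26],-0.113)
c=cam('wrist'); im=imaging.snapshot('wrist')[:,:,::-1].copy(); cv2.imwrite('pics/w2.png',im)
import pickle; pickle.dump(c,open('w2.pkl','wb'))
E
```

```text
t 8.8 at [ 0.4101 -0.0696  0.2582] [-3.1407  0.0012 -0.1136] shift [-0.      0.0004 -0.0018] turn [-0.0009  0.0012 -0.0006] rows>= 0.02937845770971258 F [ 0.7279 -0.1871 -3.4828] w 0.02799206267079146
```

View pics/w2.png

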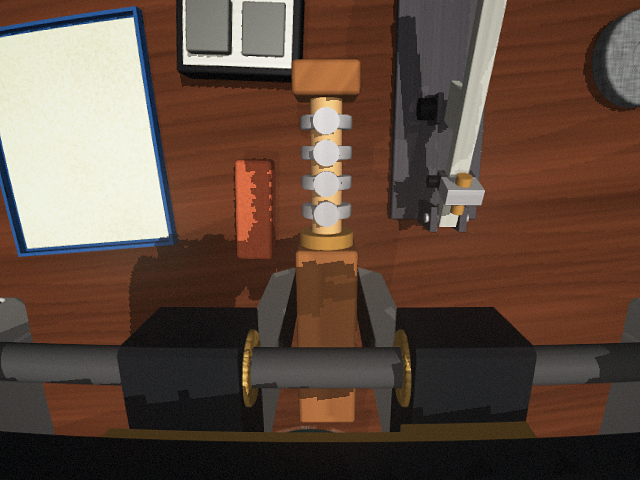

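The wrist view shows the stick held straight (columns 296-358). The rail's right edge runs from (507,0) to about (471,172), and the stop is near (463,190). I'll work out the rail's slope from its far top edge in the top, side and wrist views.

```bash
python3 - <<'E'
from h import *
import pickle
t=cv2.imread('pics/top0.png'); s=cv2.imread('pics/side0.png'); w=cv2.imread('pics/w2.png')
def mask(im,v,box):
    h=cv2.cvtColor(im,cv2.COLOR_BGR2HSV); m=(h[...,1]<60)&(h[...,2]>v); o=np.zeros_like(m); x0,y0,x1,y1=box; o[y0:y1,x0:x1]=m[y0:y1,x0:x1]; return o
def fit(p):
    p=np.array(p,float); vx,vy,x,y=cv2.fitLine(p.astype(np.float32),cv2.DIST_HUBER,0,.01,.01).ravel()
    d=np.array([vx,vy]);q=(p-[x,y])@d; return np.array([[x,y]+d*q.min(),[x,y]+d*q.max()])
m=mask(t,170,(405,168,440,252)); T=fit([(np.where(m[r])[0].max()+.5,r) for r in range(168,252) if m[r].any()])
TL=fit([(np.where(m[r])[0].min()-.5,r) for r in range(168,252) if m[r].any()])
m=mask(s,150,(335,170,385,230)); S=fit([(x,np.where(m[:,x])[0].min()-.5) for x in range(344,383) if m[:,x].any()])
m=mask(w,110,(440,0,520,160)); W=fit([(np.where(m[r])[0].max()+.5,r) for r in range(0,160) if m[r].any()])
print(T,TL,S,W)
ct,cs,cw=cam('top'),cam('side'),pickle.load(open('w2.pkl','rb'))
def pl(c,L): a,b=ray(c,L); n=np.cross(a,b); n/=np.linalg.norm(n); return n,n@c['position']
def inter(a,b):
    d=np.cross(a[0],b[0]); d*=np.sign(d[0])/np.linalg.norm(d)
    p=np.linalg.solve([a[0],b[0],[1,0,0]],[a[1],b[1],.3895]); return p,d,'slope',np.arcsin(d[2]),'yaw',np.arctan2(d[1],d[0])
pt,ps,pw=pl(ct,T),pl(cs,S),pl(cw,W)
for a,b in((pt,ps),(pw,ps),(pt,pw)): print(*inter(a,b))
E
```

```text
[[419.3393 250.9801]
 [429.6138 168.0141]] [[409.9228 251.0502]
 [419.7816 168.0334]] [[344.0828 176.4234]
 [380.5651 215.8284]] [[471.9643 159.1015]
 [506.7464   0.0539]]
[ 0.3895 -0.2015  0.0641] [ 0.9171 -0.1051  0.3845] slope 0.3947054679340361 yaw -0.11406764551594319
[ 0.3895 -0.2017  0.0639] [ 0.916  -0.1007  0.3884] slope 0.3989074576404821 yaw -0.10955047270281615
[ 0.3895 -0.2014  0.0646] [ 0.9208 -0.1073  0.375 ] slope 0.38437340376199386 yaw -0.11603384249916508
```

```bash
cat >> h.py <<'E'
P0=np.array([.3905,-.1925,.0545]); YAW=-.112; SL=.396
RR=Ro.from_euler('xyz',[0,-SL,YAW]).as_matrix()
def rail(s,z,y=0): # TCP for handle centre at s, y, z in rail frame
    return P0+RR@[s+.0208,y,z-.011]
def inrail():
    o=robot.get_obs(); R=Ro.from_euler('xyz',o['ee_rot'])
    c=R.apply([-.0208,0,-.011])+o['tool_pos']; e=(Ro.from_matrix(RR).inv()*R*Ro.from_euler('x',np.pi)).as_rotvec()
    print('t',o['time'],'centre in rail',(c-P0)@RR,'rot err',e,'F rail',o['wrist_force']@RR,'w',o['width'],o['finger_force'])
E
python3 - <<'E'
from h import *
go(rail(.125,.065),YAW,SL); inrail()
E
```

```text
t 8.85 at [ 0.4103 -0.0691  0.2583] [-3.1408  0.001  -0.112 ] shift [0.1079 0.1249 0.0975] turn [-0.0008  0.397  -0.0001] rows>= 3.067678748616438 F [ 0.341  -0.9813 -2.9787] w 0.027975230054721734
t 8.85 centre in rail [0.0691 0.1249 0.2039] rot err [ 0.0008  0.397  -0.0001] F rail [-0.7352 -0.937  -2.9212] w 0.027975230054721734 29.992612302303314
```

Emit:
{"fn": "drive_tool", "kwargs": {"series": [[0.02,[0.03,0.03,0],[0,0.12,0]],[0.02,[0.06,0.06,0],[0,0.25,0]],[0.02,[0.09,0.09,0],[0,0.397,0]],[0.02,[0.108,0.125,0.02],[0,0.397,0]],[0.02,[0.108,0.125,0.065],[0,0.397,0]]]}}

```text
time: 9.48
tool_pos: [0.5054, -0.2075, 0.1951]
ee_rot: [3.139, -0.4, -0.112]
wrist_force: [-0.3, 0.4, -3.1]
width: 0.0276
finger_force: 30.0
```

Emit:
{"fn": "drive_tool", "kwargs": {"series": [[0.02,[0,0,0],[0,0,0]],[0.02,[0,0,0],[0,0,0]]]}}

```text
time: 9.72
tool_pos: [0.5048, -0.2054, 0.1956]
ee_rot: [3.141, -0.399, -0.11]
wrist_force: [0.0, 0.3, -1.9]
width: 0.0281
finger_force: 30.0
```

```bash
python3 - <<'E'
from h import *
go(rail(.125,.034),YAW,SL); inrail()
E
```

```text
t 9.725 at [ 0.5048 -0.2054  0.1956] [ 3.1408 -0.399  -0.1104] shift [-0.0149 -0.      0.0628] turn [ 0.0002 -0.003   0.0014] rows>= 1.0319593552063475 F [ 0.0065  0.2839 -1.8896] w 0.028119575911946016
t 9.725 centre in rail [ 0.1397 -0.      0.0967] rot err [-0.0002 -0.003   0.0014] F rail [-0.7523  0.2828 -1.7336] w 0.028119575911946016 29.992629289627075
```

Emit:
{"fn": "drive_tool", "kwargs": {"series": [[0.02,[-0.008,0,0.03],[0,0,0]],[0.02,[-0.015,0,0.055],[0,0,0]],[0.02,[-0.015,0,0.063],[0,0,0]],[0.02,[-0.015,0,0.063],[0,0,0]]]}}

```text
time: 10.22
tool_pos: [0.5153, -0.2076, 0.1321]
ee_rot: [3.14, -0.4, -0.112]
wrist_force: [0.5, -0.4, -2.5]
width: 0.0276
finger_force: 30.0
```

```bash
python3 - <<'E'
from h import *
im=imaging.snapshot('wrist')[:,:,::-1];im2=imaging.snapshot('side')[:,:,::-1]
cv2.imwrite('pics/w3.png',np.hstack([cv2.resize(im,(400,300)),cv2.resize(im2[150:270,320:480],(400,300))]))
inrail()
E
```

```text
t 10.325 centre in rail [ 0.1254 -0.0015  0.0345] rot err [-0.002  -0.0048  0.0001] F rail [-0.9512  0.1014 -2.6432] w 0.027795220368495424 29.992545247077942
```

View pics/w3.png

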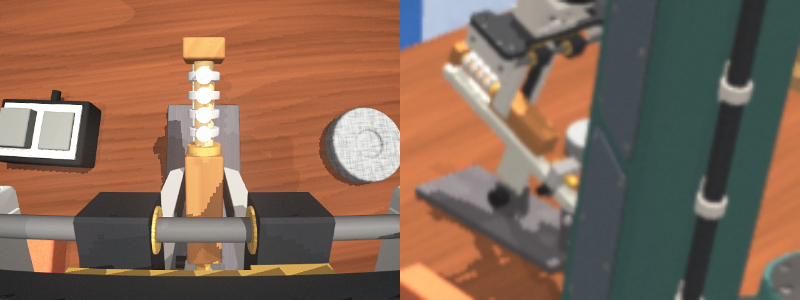

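The stick hangs just above the rail. It covers the rail in the wrist view and runs parallel to it in the side view. Now easing down.

Emit:
{"fn": "drive_tool", "kwargs": {"series": [[0.02,[0,-0.001,0.002],[0,0,0]],[0.02,[0,-0.001,0.004],[0,0,0]],[0.02,[0,-0.001,0.006],[0,0,0]],[0.02,[0,-0.001,0.006],[0,0,0]]]}}

```text
time: 10.82
tool_pos: [0.5162, -0.2067, 0.1241]
ee_rot: [-3.141, -0.396, -0.113]
wrist_force: [-0.2, 0.5, -2.1]
width: 0.0279
finger_force: 30.0
```

```bash
python3 -c "
from h import *
inrail()"
```

```text
t 10.825 centre in rail [ 0.1228 -0.      0.0264] rot err [-0.0003 -0.0004 -0.0012] F rail [-1.0562  0.492  -1.8802] w 0.02792090738830629 29.992457628250122
```

Emit:
{"fn": "drive_tool", "kwargs": {"series": [[0.02,[0,0,0.001],[0,0,0]],[0.02,[0,0,0.002],[0,0,0]],[0.02,[0,0,0.002],[0,0,0]]]}}

```text
time: 11.2
tool_pos: [0.5171, -0.2068, 0.1225]
ee_rot: [3.142, -0.397, -0.113]
wrist_force: [0.1, 0.3, -3.0]
width: 0.0278
finger_force: 30.0
```

Emit:
{"fn": "drive_tool", "kwargs": {"series": [[0.02,[0,0,0.001],[0,0,0]],[0.02,[0,0,0.001],[0,0,0]],[0.02,[0,0,0.001],[0,0,0]]]}}

```text
time: 11.58
tool_pos: [0.5175, -0.2069, 0.1223]
ee_rot: [3.141, -0.397, -0.113]
wrist_force: [-4.6, 1.1, 3.1]
width: 0.0277
finger_force: 30.0
```

Touchdown: about 7 N normal force. I'll ease off a little and slide down towards the stop.

Emit:
{"fn": "drive_tool", "kwargs": {"series": [[0.02,[0,0,-0.0007],[0,0,0]],[0.02,[-0.003,0,-0.0007],[0,0,0]],[0.02,[-0.006,0,-0.0007],[0,0,0]],[0.02,[-0.009,0,-0.0007],[0,0,0]],[0.02,[-0.009,0,-0.0007],[0,0,0]]]}}

```text
time: 12.2
tool_pos: [0.5086, -0.2059, 0.1186]
ee_rot: [3.141, -0.397, -0.113]
wrist_force: [-1.1, 0.2, -0.9]
width: 0.0275
finger_force: 30.0
```

```bash
python3 -c "
from h import *
inrail()"
```

```text
t 12.2 centre in rail [ 0.1136 -0.0001  0.0243] rot err [-0.0007 -0.0005 -0.0012] F rail [-1.417   0.061  -0.4149] w 0.02753439167091011 29.99334543943405
```

Emit:
{"fn": "drive_tool", "kwargs": {"series": [[0.02,[-0.002,0,0],[0,0,0]],[0.02,[-0.004,0,0],[0,0,0]],[0.02,[-0.005,0,0],[0,0,0]],[0.02,[-0.005,0,0],[0,0,0]]]}}

```text
time: 12.7
tool_pos: [0.5043, -0.2054, 0.1169]
ee_rot: [3.141, -0.397, -0.113]
wrist_force: [0.0, 0.6, -1.1]
width: 0.0276
finger_force: 30.0
```

```bash
python3 -c "
from h import *
inrail()"
```

```text
t 12.7 centre in rail [ 0.1089 -0.0001  0.0243] rot err [-0.0006 -0.0009 -0.0011] F rail [-0.4473  0.5619 -0.9924] w 0.027558803401340322 29.99311476945877
```

Emit:
{"fn": "drive_tool", "kwargs": {"series": [[0.02,[-0.001,0,0],[0,0,0]],[0.02,[-0.002,0,0],[0,0,0]],[0.02,[-0.003,0,0],[0,0,0]],[0.02,[-0.003,0,0],[0,0,0]]]}}

```text
time: 13.2
tool_pos: [0.5016, -0.2051, 0.1157]
ee_rot: [3.142, -0.397, -0.113]
wrist_force: [0.1, -0.2, -0.5]
width: 0.0276
finger_force: 30.0
```

```bash
python3 -c "
from h import *
inrail()"
```

```text
t 13.2 centre in rail [ 0.106  -0.0001  0.0243] rot err [-0.0006 -0.001  -0.0012] F rail [-0.0634 -0.2124 -0.5074] w 0.027640656802166163 29.992865324020386
```

Emit:
{"fn": "drive_tool", "kwargs": {"series": [[0.02,[-0.001,0,0],[0,0,0]],[0.02,[-0.001,0,0],[0,0,0]]]}}

```text
time: 13.45
tool_pos: [0.5008, -0.205, 0.1154]
ee_rot: [3.141, -0.397, -0.113]
wrist_force: [0.7, -0.1, -0.5]
width: 0.0276
finger_force: 30.0
```

```bash
python3 -c "
from h import *
inrail()"
```

```text
t 13.45 centre in rail [ 0.1051 -0.0001  0.0244] rot err [-0.0006 -0.0011 -0.0011] F rail [ 0.4337 -0.0003 -0.7164] w 0.027554432138148514 29.992822408676147
```

Emit:
{"fn": "drive_tool", "kwargs": {"series": [[0.02,[-0.001,0,0],[0,0,0]],[0.02,[-0.002,0,0],[0,0,0]],[0.02,[-0.002,0,0],[0,0,0]]]}}

```text
time: 13.82
tool_pos: [0.4989, -0.2048, 0.1146]
ee_rot: [3.141, -0.397, -0.113]
wrist_force: [1.2, -0.3, -0.6]
width: 0.0273
finger_force: 30.0
```

Emit:
{"fn": "drive_tool", "kwargs": {"series": [[0.02,[-0.001,0,0],[0,0,0]],[0.02,[-0.001,0,0],[0,0,0]]]}}

```text
time: 14.08
tool_pos: [0.498, -0.2047, 0.1142]
ee_rot: [3.141, -0.397, -0.113]
wrist_force: [1.3, 0.6, -0.7]
width: 0.0279
finger_force: 30.0
```

```bash
python3 -c "
from h import *
inrail()"
```

```text
t 14.075 centre in rail [ 0.102  -0.0001  0.0243] rot err [-0.0006 -0.001  -0.0011] F rail [ 0.8247  0.7134 -1.1481] w 0.027887799715355724 29.992778599262238
```

Emit:
{"fn": "drive_tool", "kwargs": {"series": [[0.02,[-0.001,0,0],[0,0,0]],[0.02,[-0.001,0,0],[0,0,0]]]}}

```text
time: 14.32
tool_pos: [0.497, -0.2046, 0.1138]
ee_rot: [3.141, -0.397, -0.113]
wrist_force: [0.9, 0.5, 0.0]
width: 0.0275
finger_force: 30.0
```

Emit:
{"fn": "drive_tool", "kwargs": {"series": [[0.02,[-0.001,0,0],[0,0,0]],[0.02,[-0.001,0,0],[0,0,0]]]}}

```text
time: 14.58
tool_pos: [0.4968, -0.2046, 0.114]
ee_rot: [3.141, -0.399, -0.113]
wrist_force: [3.6, -0.4, 0.9]
width: 0.0279
finger_force: 30.0
```

The stop is firm at about 4 N, so the butt is home. Releasing.

Emit:
{"fn": "drive_tool", "kwargs": {"series": [[0.034,[0,0,0],[0,0,0]],[0.04,[0,0,0],[0,0,0]],[0.06,[0,0,0],[0,0,0]],[0.06,[0,0,0],[0,0,0]],[0.06,[0,0,0],[0,0,0]]]}}

```text
time: 15.2
tool_pos: [0.4961, -0.2045, 0.1134]
ee_rot: [3.141, -0.397, -0.113]
wrist_force: [-0.7, -0.3, -0.5]
width: 0.0595
finger_force: 0.0
```

Emit:
{"fn": "drive_tool", "kwargs": {"series": [[0.06,[0,0,-0.01],[0,0,0]],[0.06,[0,0,-0.03],[0,0,0]],[0.06,[0,0,-0.06],[0,0,0]],[0.06,[0,0,-0.1],[0,0,0]],[0.06,[0,0,-0.1],[0,0,0]]]}}

```text
time: 15.82
tool_pos: [0.4589, -0.2014, 0.2108]
ee_rot: [3.136, -0.405, -0.112]
wrist_force: [0.9, -0.1, 0.6]
width: 0.0598
finger_force: 0.0
```

```bash
python3 - <<'E'
from h import *
im=imaging.snapshot('wrist')[:,:,::-1];im2=imaging.snapshot('side')[:,:,::-1]
cv2.imwrite('pics/w4.png',np.hstack([cv2.resize(im,(400,300)),cv2.resize(im2[150:270,320:480],(400,300))]))
go([.59,.02,.20],-.11); inrail()
E
```

```text
t 15.925 at [ 0.4577 -0.2002  0.2059] [ 3.1409 -0.3977 -0.1131] shift [ 0.096  -0.2337  0.0466] turn [ 0.0013 -0.3977 -0.0032] rows>= 4.110997808285474 F [-0.4387 -0.5011  0.2305] w 0.06012625862775361
t 15.925 centre in rail [ 0.1    -0.0001  0.1246] rot err [-0.0011 -0.0017 -0.001 ] F rail [-0.2616 -0.547   0.3592] w 0.06012625862775361 0.0
```

View pics/w4.png

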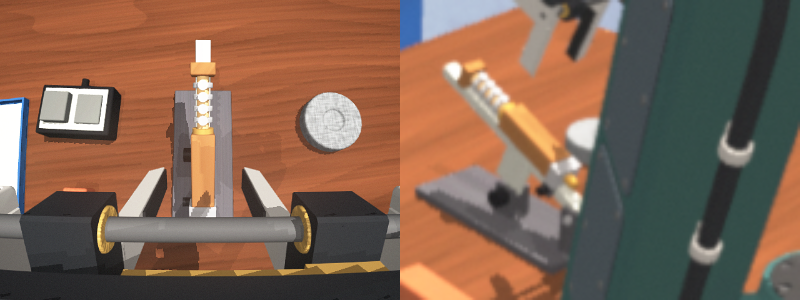

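The stick lies on the rail, in line at column 203, with its butt against the stop; the side view agrees. Next, the key.

Emit:
{"fn": "drive_tool", "kwargs": {"series": [[0.0,[0.01,-0.045,-0.02],[0,0,0]],[0.0,[0.03,-0.1,-0.02],[0,-0.13,0]],[0.0,[0.06,-0.15,0],[0,-0.26,0]],[0.0,[0.08,-0.2,0.02],[0,-0.398,0]],[0.0,[0.096,-0.234,0.047],[0,-0.398,0]]]}}

```text
time: 16.55
tool_pos: [0.5923, 0.0231, 0.1947]
ee_rot: [3.141, 0.008, -0.11]
wrist_force: [-0.2, -0.2, 0.2]
width: 0.0132
finger_force: 0.0
```

Emit:
{"fn": "drive_tool", "kwargs": {"series": [[0.0,[0,0,0],[0,0,0]],[0.0,[0,0,0],[0,0,0]]]}}

```text
time: 16.8
tool_pos: [0.5895, 0.0202, 0.198]
ee_rot: [3.141, 0.004, -0.113]
wrist_force: [-0.8, -1.0, 0.2]
width: 0.0004
finger_force: 0.0
```

```bash
python3 - <<'E'
from h import *
c=cam('wrist'); im=imaging.snapshot('wrist')[:,:,::-1].copy(); cv2.imwrite('pics/w5.png',im)
h=cv2.cvtColor(im,cv2.COLOR_BGR2HSV)
M=((h[...,1]<40)&(h[...,2]>70)&(h[...,2]<200)).astype(np.uint8)
n,l,st,ce=cv2.connectedComponentsWithStats(M)
for i in range(1,n):
    if 1500<st[i,4]<12000: print(st[i],ce[i],plane(c,[ce[i]],.056)[0])
print(proj(c,[[.6012,.025,.056],[.5949,-.0274,.046]]))
go([.601,.025,.065],-.12)
E
```

```text
[ 514  158   96  141 8046] [565.3336 211.0446] [ 0.5788 -0.1932  0.056 ]
[ 294  177   54   68 3015] [320.4892 208.0527] [0.6054 0.0238 0.056 ]
[ 353  180   53   58 2589] [379.1016 208.3221] [ 0.5995 -0.0269  0.056 ]
[ 531  284   56   61 1980] [554.2763 320.7631] [ 0.4721 -0.187   0.056 ]
[   6  352  189   32 4798] [102.1144 367.2228] [0.4713 0.2594 0.056 ]
[ 459  354  142   32 3592] [526.3099 370.0582] [ 0.4213 -0.1609  0.056 ]
[[319.6715 212.9357]
 [378.5872 211.4532]]
t 16.85 at [0.5896 0.0196 0.1992] [ 3.141   0.0016 -0.1139] shift [ 0.0109 -0.0067  0.1342] turn [0.0006 0.0016 0.0061] rows>= 2.1574404352750634 F [-0.1209  0.2006 -0.1195] w 0.0003983183542552686
```

View pics/w5.png

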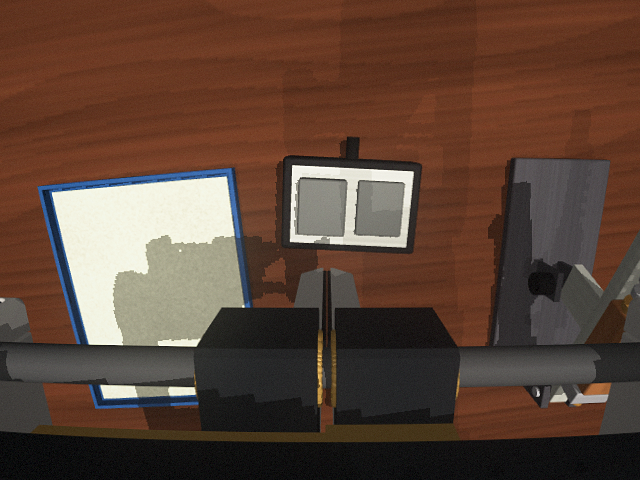

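The wrist view shows the raised key at (320,208), which gives (0.603, 0.0245). Lowering onto it.

Emit:
{"fn": "drive_tool", "kwargs": {"series": [[0.0,[0.008,-0.004,0.04],[0,0,0]],[0.0,[0.013,-0.006,0.085],[0,0,0]],[0.0,[0.013,-0.006,0.12],[0,0,0]],[0.0,[0.013,-0.006,0.134],[0,0,0]],[0.0,[0.013,-0.006,0.134],[0,0,0]]]}}

```text
time: 17.48
tool_pos: [0.6033, 0.024, 0.0659]
ee_rot: [3.141, 0.001, -0.114]
wrist_force: [-0.3, -1.0, 0.3]
width: 0.0008
finger_force: 0.0
```

Emit:
{"fn": "drive_tool", "kwargs": {"series": [[0.0,[0,0,0.004],[0,0,0]],[0.0,[0,0,0.008],[0,0,0]],[0.0,[0,0,0.012],[0,0,0]],[0.0,[0,0,0.015],[0,0,0]],[0.0,[0,0,0.015],[0,0,0]]]}}

```text
time: 18.1
tool_pos: [0.6035, 0.0249, 0.05]
ee_rot: [3.141, 0.002, -0.113]
wrist_force: [0.3, 0.1, -0.9]
width: 0.0005
finger_force: 0.0
```

Emit:
{"fn": "drive_tool", "kwargs": {"series": [[0.0,[0,0,0.003],[0,0,0]],[0.0,[0,0,0.006],[0,0,0]],[0.0,[0,0,0.008],[0,0,0]],[0.0,[0,0,0.008],[0,0,0]]]}}

```text
time: 18.6
tool_pos: [0.6039, 0.0249, 0.0423]
ee_rot: [-3.142, 0.001, -0.113]
wrist_force: [0.5, 0.7, 0.8]
width: 0.0005
finger_force: 0.6
```

Emit:
{"fn": "drive_tool", "kwargs": {"series": [[0.0,[0,0,0.002],[0,0,0]],[0.0,[0,0,0.003],[0,0,0]],[0.0,[0,0,0.003],[0,0,0]]]}}

```text
time: 18.98
tool_pos: [0.6039, 0.0249, 0.0397]
ee_rot: [-3.142, 0.0, -0.113]
wrist_force: [-0.6, -0.2, 4.0]
width: 0.0004
finger_force: 1.8
```

Emit:
{"fn": "drive_tool", "kwargs": {"series": [[0.0,[0,0,0.002],[0,0,0]],[0.0,[0,0,0.002],[0,0,0]]]}}

```text
time: 19.23
tool_pos: [0.604, 0.0249, 0.0396]
ee_rot: [3.142, -0.0, -0.113]
wrist_force: [-3.8, 0.3, 11.2]
width: 0.0004
finger_force: 5.2
```

Bottomed at 11 N with no further travel. Retreating, then checking the keys and the stick.

Emit:
{"fn": "drive_tool", "kwargs": {"series": [[0.0,[0,0,-0.01],[0,0,0]],[0.0,[0,0,-0.05],[0,0,0]],[0.0,[0,0,-0.1],[0,0,0]],[0.0,[-0.01,0,-0.15],[0,0,0]],[0.0,[-0.01,0,-0.16],[0,0,0]]]}}

```text
time: 19.85
tool_pos: [0.5956, 0.0259, 0.2021]
ee_rot: [-3.141, -0.007, -0.113]
wrist_force: [0.8, -0.7, -0.1]
width: 0.0006
finger_force: 0.0
```

```bash
python3 - <<'E'
from h import *
def grey(im,box,lo,hi,amin):
    x0,y0,x1,y1=box;h=cv2.cvtColor(im,cv2.COLOR_BGR2HSV)[y0:y1,x0:x1]
    M=((h[...,1]<40)&(h[...,2]>lo)&(h[...,2]<hi)).astype(np.uint8); n,l,st,ce=cv2.connectedComponentsWithStats(M)
    return [(st[i].tolist(),ce[i]+[x0,y0]) for i in range(1,n) if st[i,4]>amin]
c=cam('wrist');w=imaging.snapshot('wrist')[:,:,::-1].copy(); s=imaging.snapshot('side')[:,:,::-1].copy(); t=imaging.snapshot('top')[:,:,::-1].copy()
for a,u in grey(w,(230,120,460,300),70,200,1500): print(a,u,'area mm2 at 46/56:',[a[4]*abs(np.linalg.det(np.diff(plane(c,[u,u+[1,0],u+[0,1]],z)[:,:2],axis=0)[[0]].repeat(1,0).tolist()+[ (plane(c,[u+[0,1]],z)-plane(c,[u],z))[0,:2].tolist()]))*1e6 for z in(.046,.056)])
for z,nm in((.046,'pressed'),(.056,'popped')): print(nm, proj(c,[[.604,.0245,z],[.5965,-.0275,z]]))
ct=cam('top'); h=cv2.cvtColor(t,cv2.COLOR_BGR2HSV); M=((h[...,1]>110)&(h[...,0]<25)).astype(np.uint8)
im=np.hstack([cv2.resize(s[215:265,255:335],(400,250),interpolation=2),cv2.resize(t[150:300,380:450],(117,250))])
cv2.imwrite('pics/fin.png',np.vstack([cv2.resize(im,(700,338)),np.hstack([cv2.resize(s[165:250,330:400],(350,262)),cv2.resize(w[150:300,250:450],(350,262))])]))
print(robot.get_obs()['wrist_force'])
E
```

```text
[67, 65, 57, 65, 2711] [328.031  214.4065] area mm2 at 46/56: [np.float64(2278.605669964332), np.float64(2147.4948032482835)]
[127, 68, 56, 59, 2793] [385.343 217.334] area mm2 at 46/56: [np.float64(2371.9573934237283), np.float64(2235.475072781231)]
pressed [[327.3261 214.8988]
 [384.8291 216.669 ]]
popped [[327.3354 216.7791]
 [386.4961 218.597 ]]
[-1.0621 -0.2523 -0.0969]
```

The key areas have swapped: the left one shrank from 3015 to 2711 px and the right one grew from 2589 to 2793 px. The left key is down and the right key is up. The arm is clear, so I'm handing in.

```bash
python3 -c "
from bench import robot
print(robot.close_job())"
```

```text
the job is handed in; nothing more can be done
None
```

The job is handed in, with no verdict returned: the stick was laid on the rail with its butt against the stop (felt at about 4 N) and released, and the raised key was pressed to the bottom so the other key popped up. I couldn't read the stop pin's travel directly.

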